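# Push-fit an exhaust silencer on a bench valve

## Task

Take the bronze exhaust silencer out of its wooden block and push its stem straight down into the push-in fitting with the blue collar until it bottoms and locks, pushing firmly but never harder than about 25 N. Then prove the lock: pull the silencer straight up by its body so that the spring-mounted fitting is lifted some 5 mm with it for about half a second, lower it back down and let go, leaving the silencer locked upright in the fitting. Do not disturb the blue parts bin, the pin tray or the screwdriver.

Things in the scene. Friction and masses are not known exactly. Their poses are not given: they have to be found in the camera images.
- silencer_center (a point): Centre of the silencer's round copper-coloured bronze body (24 mm diameter, 40 mm tall; grip it here). Site z points up along the silencer. The rigid part is 88 mm tall, 40 to 85 g; this point is 68 mm above the stem's tip, 20 mm below the top. It starts upright, stem down, in the wooden block, this point 76 mm above the table. A black flange 28 mm wide, 6 mm thick lies just under the body.
- silencer_tip (a point): Centre of the lower end of the silencer's white stem, on its axis. Stem 42 mm long, 16 mm diameter, with a 7 mm long taper at the foot (9 mm diameter at the tip) and a locking groove 11 to 19 mm above the tip.
- holder: Fixed dark wooden block, origin under the silencer's hole, at table height: 38 mm tall, 90 mm wide (y), reaching from 40 mm in front of the hole (-x) to 90 mm behind it (+x). Dark steel pins stick up 12 mm 54 to 86 mm behind the hole. The hole (18 mm diameter, 30 mm deep) holds the stem loosely.
- blue_mouth (a point): Centre of the mouth of the fitting with the blue collar (33 mm outside diameter, bore 18 mm), on its vertical axis, z up, 75 mm above the table at rest; it rises with the fitting. The stem bottoms on a rigid seat hidden 24 to 38 mm below the mouth, differing from start to start and not measurable: it must be felt. Over 30 N between silencer and fitting is damage.
- fitting (a joint): Upward travel in m of the blue-collared fitting in its block: 0 at rest on a hard stop, limit 0.010. Pushing down does not move it. A preloaded spring holds it down: with the silencer locked it starts to lift at about 9 to 10 N of upward pull and needs 1 N more per mm (5 mm: about 15 N). About 1.5 mm of free play comes first.
- valve_blue: Fixed aluminium block, 70 x 60 x 30 mm on a steel foot 110 x 50 x 8 mm, carrying the blue-collared fitting upright at its centre; origin centre of underside. In the fitting four sprung pawls must be spread by the stem's taper, at about 6 to 14 N of push; they snap into the groove 1.5 mm before the stem bottoms. A stem short of that is not locked and comes out at a few N.
- orange_mouth (a point): Mouth of a similar fitting with an orange collar on another fixed valve block of the same size, 75 mm above the table: not to be used.
- parts_bin: Loose blue open bin with pins, 100 x 140 x 60 mm, origin at the centre of its underside. Leave alone.
- pin_tray: Loose wooden tray with dark steel pins, 90 x 120 x 30 mm plus 12 mm of pins, origin at the centre of its underside. Leave alone.
- screwdriver: Loose red-handled screwdriver lying on the bench. Leave alone.
There are look-alikes about, which are no part of the job. Of the things like the part that bears silencer_center, leave any that is pink; of the rest the smaller one is meant. What is shaped like the valve_blue but green or pink is not meant.

How it is judged:
By the outcome, as a careful person would: the job done as asked, in the order asked, and still so for the second after the job is handed in, with the robot touching nothing.
It also fails if it takes over 48 s, if anything falls off the work surface, if the arm or the gripper's body presses on something with over 40 N, if the wrist force passes 120 N, or if a joint passes its speed limit or range.

## Robot

A 6-joint arm with a two-finger parallel gripper is mounted at the origin on the work surface. World frame = base frame: x ahead of the robot, y to its left, z up, the work surface at z = 0. Lengths are in m, angles in rad, forces in N, time in s.
With the tool pointing down it reaches from about 0.225 to 0.875 m from the base axis. Payload 3.4 kg.
Tool frame: the origin (TCP) lies between the finger pads; the fingertips stand 8 mm ahead of it and the grasp point (between the pads) lies 11 mm behind it; z points along the fingers, y is the line along which they close (so a half turn about z gives the same grasp; the last joint's range is limited). The gripper opens to 85 mm and grips with 20 to 120 N. Pads are 22 mm wide; open, the fingers measure 114 mm over their backs; the gripper's body (76 mm by 85 mm) begins 54 mm behind the grasp point. The pads swing forward as they close: fully open they stand 13 mm farther back than shut.
Start: joints at [-1.455, 0.276, 1.505, -0, 1.361, -0.121], TCP at [0.135, -0.559, 0.216] pointing down, gripper open.
Joint ranges: [-2.89, 2.89], [-0.75, 2.08], [0.22, 2.7], [-1.18, 4.32], [0.11, 2.71], [-2.7, 2.7]. Speed limits (rad/s): [2.57, 2.57, 3.14, 3.14, 3.14, 3.14].

## Interface

Orientations are given as a unit quaternion [w, x, y, z].
In Python, from rig import manip, optics, finder gives the robot as it stands.
- The arm moves only by the tool servo_tool, never from a script. Its argument "increments" is a list of rows, each a list of 7 numbers: the shift along the tool's x, y, z in cm, then the turn, a rotation vector about the tool's x, y, z in degrees, then the closure, from -1 (fully open) to 1 (shut). In form: [[x, y, z, rx, ry, rz, gripper], ...]. A call has exactly 5 rows; each row shifts and turns the commanded pose from where the row before left it, along the tool's axes as they then stand; what a row does not reach is not made up. A row lasts 1/10 s, in which the tool goes at most 50 mm and 8.59 degrees, less where a joint would pass 70% of its speed; a pose out of reach is approached as far as the arm can. A call is refused whole if a number of a shift passes 5 or a number of a turn 8.59, either way. A call with a gripper value outside its range is refused whole. The fingers move at their own pace and stop on an object; "squeeze" is the grip in N (left out, the last holds). Time passes only in rows, so rows that do not move let the fingers close, or fill a call up. It gives the time, the measured TCP pose, the force, the opening and the grip force at its end, in the units of the state.
- manip.get_state(): the state, without advancing time (a new reading comes with each control period).
- optics.get_image(name): name is "scene" or "top" or "wrist"; returns the picture (480x640x3 uint8, red, green, blue); there is no depth.
- optics.get_calibration(name): a dict with "fov_y" (degrees; the focal length in pixels is half the picture's height over the tangent of half this angle, whatever the lens; pixels are square), "cx", "cy" (the principal point, pixels), "dist_coeffs" ([k1, k2, p1, p2, k3] as OpenCV has them; the pictures are not rectified), "world_to_cam" (4x4, takes a point from world to camera coordinates). Camera axes: x right, y down, z forward; pixel columns grow to the right and rows downward; lengths in m; the calibration is good to about 2 mm. A picture is of the moment at which its call begins: read the wrist's pose just before it. get_calibration takes no time and is no camera call; for the wrist camera it gives the pose at the moment of the call.
- manip.sign_off(): hands the job in; it is judged then, once.
Trained networks look in the newest picture that a camera, given by its name, has taken for a name from the list of things; names that differ only in an ending like _2 or _b are one class to them, and where a whole thing is asked for, a point or a joint stands for the part that bears it (a point fixed in the world has none). Each returns a list of dicts, best first, with "p" (0 to 1); they miss things now and then, are a little off and sometimes report something else, mostly with a low value. They report only what shows in the picture. A call takes as long as a camera call. They do not tell look-alikes from the thing itself.
- finder.silhouettes(label, camera): "region" (480x640 bool, what is visible of it) and "box" ([centre column, centre row, width, height] in pixels, round what is visible of it).
- finder.tip_of(label, camera): "at" ([column, row] in pixels: a listed point, or the origin of a listed thing).
The state is a dict: "clock": time; "qpos": joint angles; "qd": joint speeds; "effort": joint torques, N m; "position": TCP position; "ee_rot": TCP orientation; "contact_force": force on the tool from outside, world axes, zero at the start; "moment": the same for the moment, N m; "width": finger opening in m; "gripper_force": force on a finger pad.
Only numpy, scipy, OpenCV 4.12 (cv2) and the standard library are available. Lean on these libraries where they do the work, as an engineer would, in place of code of your own. Each camera call takes 0.05 s, during which the arm holds its last target. There are 200 camera calls.

## Working session

There is one attempt and no reset: what is moved stays moved. The work goes in short steps, Python scripts to look and compute and a tool call to move; the robot and the scene stay as the last step left them, time stands still between calls to the robot, and variables do not carry over. Pictures are saved under pics/ and viewed, at most 10 in all, crops included, and the job is handed in when it is done.

Besides the shell and the picture viewer there is one more tool, called as name(argument=value, ...), one argument or row to a line, values as JSON. servo_tool: Moves the arm, as the interface text tells. Its arguments: {"type":"object","properties":{"increments":{"type":"array","items":{"type":"array","items":{"type":"number"}}},"squeeze":{"type":"number"}},"required":["increments"]}

```bash
mkdir -p pics; cat > h.py <<'E'
import numpy as np, cv2
from rig import manip, optics, finder
def ray(cam,px,cal=None):
    c=cal or optics.get_calibration(cam); f=240/np.tan(np.radians(c["fov_y"])/2)
    K=np.array([[f,0,c["cx"]],[0,f,c["cy"]],[0,0,1.]])
    u=cv2.undistortPoints(np.array([[px]],float),K,np.array(c["dist_coeffs"],float))[0,0]
    T=np.array(c["world_to_cam"]); R=T[:3,:3]
    return -R.T@T[:3,3], R.T@np.array([u[0],u[1],1.])
def atz(cam,px,z,cal=None):
    o,d=ray(cam,px,cal); return o+d*(z-o[2])/d[2]
def tri(pairs):
    A=0;b=0
    for o,d in pairs:
        d=d/np.linalg.norm(d);P=np.eye(3)-np.outer(d,d);A=A+P;b=b+P@o
    return np.linalg.solve(A,b)
E
python3 - <<'E'
from h import *
s=manip.get_state();print({k:np.round(v,3) for k,v in s.items()})
for c in("scene","top"):
    im=optics.get_image(c);cv2.imwrite(f"pics/{c}0.png",im[...,::-1])
    for l,z in(("silencer_center",.076),("blue_mouth",.075),("orange_mouth",.075)):
        for r in finder.tip_of(l,c)[:5]:
            print(c,l,round(r["p"],2),np.round(r["at"]),np.round(atz(c,r["at"],z),3))
E
```

```text
{'clock': np.float64(0.0), 'qpos': array([-1.455,  0.277,  1.506,  0.   ,  1.361, -0.121]), 'qd': array([-0.001,  0.001, -0.001,  0.002,  0.001, -0.001]), 'effort': array([-2.0000e-03, -4.1679e+01, -2.4581e+01, -0.0000e+00,  1.1000e-02,
       -0.0000e+00]), 'position': array([ 0.135, -0.558,  0.215]), 'ee_rot': array([-0.001,  0.993,  0.118,  0.   ]), 'contact_force': array([-0.294, -1.416,  0.335]), 'moment': array([-0.012,  0.049, -0.055]), 'gripper_force': np.float64(0.0), 'width': np.float64(0.085)}
scene silencer_center 0.96 [430. 262.] [0.466 0.099 0.076]
scene silencer_center 0.81 [478. 281.] [0.48  0.189 0.076]
scene blue_mouth 0.85 [249. 234.] [ 0.549 -0.233  0.075]
scene blue_mouth 0.71 [299. 202.] [ 0.38  -0.227  0.075]
scene blue_mouth 0.7 [154. 264.] [ 0.719 -0.311  0.075]
scene orange_mouth 0.72 [340. 264.] [ 0.552 -0.034  0.075]
top silencer_center 0.71 [195. 286.] [0.476 0.19  0.076]
top silencer_center 0.53 [229. 338.] [0.37  0.12  0.076]
top blue_mouth 0.82 [398. 331.] [ 0.378 -0.223  0.075]
top blue_mouth 0.68 [407. 249.] [ 0.546 -0.249  0.075]
top blue_mouth 0.65 [433. 174.] [ 0.709 -0.314  0.075]
top orange_mouth 0.8 [306. 252.] [ 0.543 -0.039  0.075]
```

View pics/scene0.png

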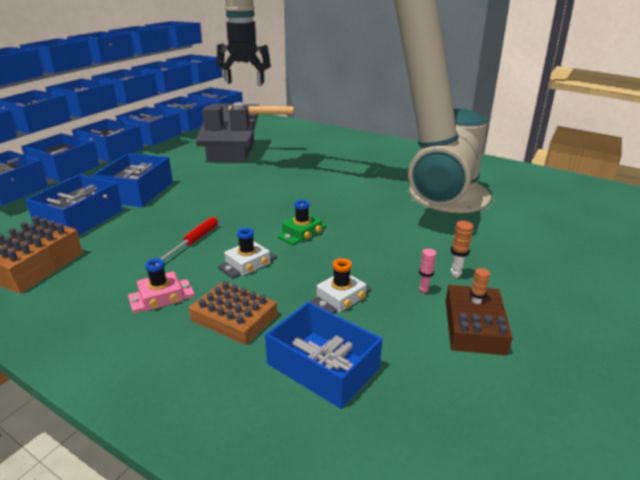

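View pics/top0.png

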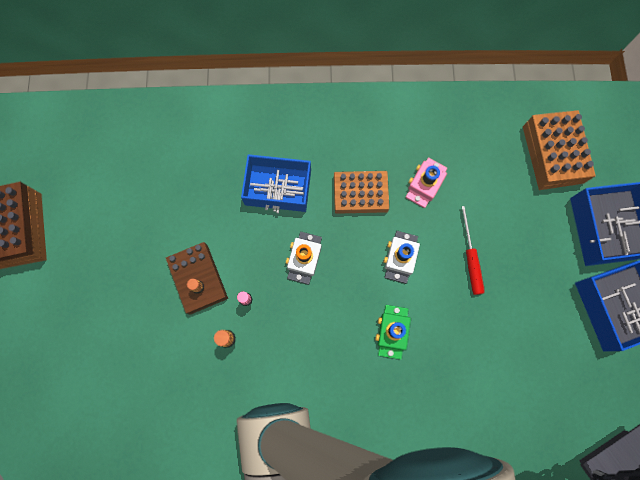

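The scene view shows the smaller bronze silencer in the dark block at top (195,286). The large orange one at (225,338) and the pink one at (244,298) are decoys. The real fitting is the white (aluminium) block with the blue collar at (406,251). The orange-collared one is at (303,253), and the green and pink blocks are decoys.

```bash
cat >> h.py <<'E'
from scipy.spatial.transform import Rotation as Ro
def todo(x,y,z,s=None):
    s=s or manip.get_state();w,a,b,c=s["ee_rot"];R=Ro.from_quat([a,b,c,w])
    d=R.inv().apply(np.array([x,y,z])-s["position"])*100
    print("clock",round(s["clock"],2),"pos",np.round(s["position"],4),"togo cm tool",np.round(d,2),
     "tilt/yaw xaxis",np.round(R.as_matrix()[:,0],3),"zaxis",np.round(R.as_matrix()[:,2],4),"F",np.round(s["contact_force"],2))
E
python3 -c "
from h import *
todo(.45,.16,.216)
o=optics.get_calibration('wrist')['world_to_cam'];o=np.array(o);print(-o[:3,:3].T@o[:3,3],o[:3,:3])"
```

```text
clock 0.4 pos [ 0.1349 -0.5589  0.2157] togo cm tool [ 4.750e+01 -6.249e+01 -2.000e-02] tilt/yaw xaxis [0.972 0.235 0.   ] zaxis [-0.e+00  2.e-04 -1.e+00] F [ 0.05 -0.42 -0.53]
[ 0.20344045 -0.54268744  0.37364553] [[ 2.34764632e-01 -9.72052143e-01  4.44961578e-04]
 [-9.31992587e-01 -2.24959566e-01  2.84223524e-01]
 [-2.76179987e-01 -6.71403320e-02 -9.58757941e-01]]
```

servo_tool(
  increments=[
    [2.4,-3.1,0,0,0,0,-1],
    [2.4,-3.1,0,0,0,0,-1],
    [2.4,-3.1,0,0,0,0,-1],
    [2.4,-3.1,0,0,0,0,-1],
    [2.4,-3.1,0,0,0,0,-1],
  ],
)

```text
clock: 0.9
position: [0.2156, -0.3787, 0.2159]
ee_rot: [0.0, 0.993, 0.118, 0.0]
contact_force: [0.2, -0.1, 0.1]
width: 0.0854
gripper_force: 0.0
```

servo_tool(
  increments=[
    [2.4,-3.1,0,0,0,0,-1],
    [2.4,-3.1,0,0,0,0,-1],
    [2.4,-3.1,0,0,0,0,-1],
    [2.4,-3.1,0,0,0,0,-1],
    [2.4,-3.1,0,0,0,0,-1],
  ],
)

```text
clock: 1.4
position: [0.2958, -0.1999, 0.2161]
ee_rot: [0.0, 0.993, 0.118, 0.0]
contact_force: [1.0, -1.3, -0.2]
width: 0.0854
gripper_force: 0.0
```

servo_tool(
  increments=[
    [2.4,-3.1,0,0,0,0,-1],
    [2.4,-3.1,0,0,0,0,-1],
    [2.4,-3.1,0,0,0,0,-1],
    [2.4,-3.1,0,0,0,0,-1],
    [2.4,-3.1,0,0,0,0,-1],
  ],
)

```text
clock: 1.9
position: [0.3762, -0.0209, 0.2161]
ee_rot: [0.0, 0.993, 0.118, 0.001]
contact_force: [0.8, -0.6, 0.8]
width: 0.0854
gripper_force: 0.0
```

servo_tool(
  increments=[
    [2.4,-3.1,0,0,0,0,-1],
    [2.4,-3.1,0,0,0,0,-1],
    [2.4,-3.1,0,0,0,0,-1],
    [2.4,-3.1,0,0,0,0,-1],
    [0,0,0,0,0,0,-1],
  ],
)

```text
clock: 2.4
position: [0.4419, 0.1244, 0.2158]
ee_rot: [-0.001, 0.993, 0.12, 0.001]
contact_force: [-0.1, -1.9, 0.5]
width: 0.0854
gripper_force: 0.0
```

```bash
python3 - <<'E'
from h import *
todo(.478,.19,.15)
cal=optics.get_calibration("wrist");im=optics.get_image("wrist");cv2.imwrite("pics/w1.png",im[...,::-1])
for r in finder.tip_of("silencer_center","wrist")[:4]: print(round(r["p"],2),np.round(r["at"]),np.round(atz("wrist",r["at"],.076,cal),4))
for r in finder.silhouettes("silencer_center","wrist")[:4]:print(round(r["p"],2),np.round(r["box"]))
for r in finder.tip_of("holder","wrist")[:2]: print(round(r["p"],2),np.round(r["at"]),np.round(atz("wrist",r["at"],.0,cal),4))
E
```

```text
clock 2.4 pos [0.4419 0.1244 0.2158] togo cm tool [ 5.06 -5.49  6.6 ] tilt/yaw xaxis [0.971 0.239 0.002] zaxis [ 0.0018  0.0023 -1.    ] F [-0.1  -1.9   0.49]
0.88 [361. 221.] [0.449 0.09  0.076]
0.67 [251. 159.] [0.4774 0.1891 0.076 ]
0.63 [297. 306.] [0.3599 0.1251 0.076 ]
0.96 [297. 298.  40.  73.]
0.63 [251. 160.  42.  41.]
0.63 [361. 222.  36.  42.]
0.95 [262. 154.] [0.4764 0.1921 0.    ]
```

View pics/w1.png

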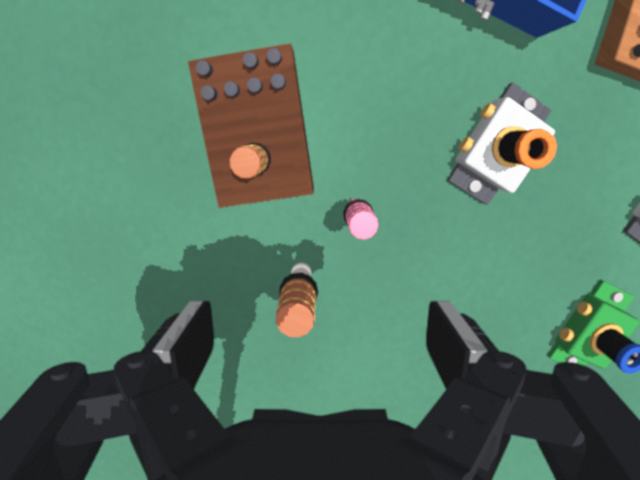

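The wrist view shows the target at (251,160) in the brown block, with the pink one at (361,222) and the large one at (297,306). The target is at (0.477, 0.189), which agrees with the top camera. Next I move over it.

servo_tool(
  increments=[
    [1.6,-1.8,0,0,0,0,-1],
    [1.6,-1.8,0,0,0,0,-1],
    [1.8,-1.9,1.5,0,0,0,-1],
    [0,0,3,0,0,0,-1],
    [0,0,2,0,0,0,-1],
  ],
)

```text
clock: 3.1
position: [0.4751, 0.1845, 0.1495]
ee_rot: [0.0, 0.993, 0.118, -0.001]
contact_force: [-0.8, -0.6, -0.3]
width: 0.0854
gripper_force: 0.0
```

servo_tool(
  increments=[
    [0,0,0,0,0,0,-1],
    [0,0,0,0,0,0,-1],
    [0,0,0,0,0,0,-1],
    [0,0,0,0,0,0,-1],
    [0,0,0,0,0,0,-1],
  ],
)

```text
clock: 3.6
position: [0.4763, 0.1857, 0.1518]
ee_rot: [-0.0, 0.993, 0.118, 0.001]
contact_force: [1.0, 0.4, -0.4]
width: 0.085
gripper_force: 0.0
```

```bash
python3 - <<'E'
from h import *
cal=optics.get_calibration("wrist");im=optics.get_image("wrist");cv2.imwrite("pics/w2.png",im[...,::-1])
for r in finder.tip_of("silencer_center","wrist")[:4]:
    p=atz("wrist",r["at"],.076,cal);print(round(r["p"],2),np.round(r["at"]),np.round(p,4))
for r in finder.silhouettes("silencer_center","wrist")[:4]:print(round(r["p"],2),np.round(r["box"]))
todo(.477,.189,.066)
E
```

```text
0.81 [365. 404.] [0.3561 0.1195 0.076 ]
0.78 [310. 237.] [0.4782 0.192  0.076 ]
0.62 [439. 302.] [0.4528 0.0926 0.076 ]
0.89 [362. 372.  45.  75.]
0.85 [436. 293.  50.  48.]
0.57 [313. 239.  40.  55.]
clock 3.75 pos [0.4759 0.1858 0.1512] togo cm tool [ 0.18 -0.29  8.52] tilt/yaw xaxis [0.972 0.235 0.001] zaxis [ 8.e-04  1.e-04 -1.e+00] F [-0.13 -0.24 -0.18]
```

View pics/w2.png

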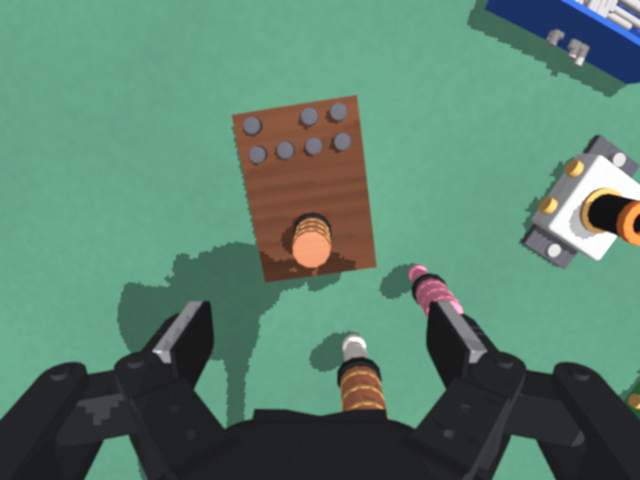

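The target body is centred between the fingers at (311,238), at about (0.478, 0.191). Clear to descend.

servo_tool(
  increments=[
    [0.3,-0.4,0,0,0,0,-1],
    [0,0,2.5,0,0,0,-1],
    [0,0,2.5,0,0,0,-1],
    [0,0,2,0,0,0,-1],
    [0,0,1.4,0,0,0,-1],
  ],
)

```text
clock: 4.25
position: [0.4771, 0.1905, 0.0653]
ee_rot: [0.0, 0.993, 0.118, -0.001]
contact_force: [-0.9, -0.2, -0.6]
width: 0.0854
gripper_force: 0.0
```

servo_tool(
  increments=[
    [0,0,0,0,0,0,-1],
    [0,0,0,0,0,0,0],
    [0,0,0,0,0,0,0.4],
    [0,0,0,0,0,0,1],
    [0,0,0,0,0,0,1],
  ],
  squeeze=60,
)

```text
clock: 4.75
position: [0.4782, 0.1905, 0.0675]
ee_rot: [-0.0, 0.993, 0.118, 0.001]
contact_force: [0.8, -0.1, 0.3]
width: 0.0282
gripper_force: 0.0
```

servo_tool(
  increments=[
    [0,0,0,0,0,0,1],
    [0,0,0,0,0,0,1],
    [0,0,0,0,0,0,1],
    [0,0,0,0,0,0,1],
    [0,0,0,0,0,0,1],
  ],
)

```text
clock: 5.25
position: [0.4785, 0.1905, 0.0677]
ee_rot: [-0.0, 0.993, 0.118, 0.001]
contact_force: [-0.4, 0.0, 6.2]
width: 0.0213
gripper_force: 58.6
```

servo_tool(
  increments=[
    [0,0,-0.5,0,0,0,1],
    [0,0,-1.5,0,0,0,1],
    [0,0,-2.5,0,0,0,1],
    [0,0,-2.5,0,0,0,1],
    [0,0,-2,0,0,0,1],
  ],
)

```text
clock: 5.75
position: [0.4776, 0.1903, 0.1579]
ee_rot: [0.0, 0.993, 0.118, 0.0]
contact_force: [0.6, 0.6, 0.1]
width: 0.0211
gripper_force: 58.8
```

servo_tool(
  increments=[
    [0,0,-2,0,0,0,1],
    [0,0,-1,0,0,0,1],
    [0,0,0,0,0,0,1],
    [0,0,0,0,0,0,1],
    [0,0,0,0,0,0,1],
  ],
)

```text
clock: 6.25
position: [0.4767, 0.1901, 0.1854]
ee_rot: [0.0, 0.993, 0.118, -0.001]
contact_force: [0.4, 0.8, -0.7]
width: 0.0217
gripper_force: 58.8
```

```bash
python3 - <<'E'
from h import *
todo(.547,-.245,.1875)
ps={}
for c in("wrist","scene"):
    cal=optics.get_calibration(c);im=optics.get_image(c);cv2.imwrite(f"pics/{c}3.png",im[...,::-1])
    for l in("silencer_tip","silencer_center"):
        for r in finder.tip_of(l,c)[:4]:print(c,l,round(r["p"],2),np.round(r["at"]))
a=cv2.imread("pics/wrist3.png");b=cv2.imread("pics/scene3.png")
cv2.imwrite("pics/c3.png",np.hstack([cv2.resize(a,(400,300)),cv2.resize(b[130:370,300:620],(400,300))]))
E
```

```text
clock 6.25 pos [0.4767 0.1901 0.1854] togo cm tool [-3.38 43.94 -0.19] tilt/yaw xaxis [ 0.972  0.235 -0.003] zaxis [-2.7e-03 -8.0e-04 -1.0e+00] F [ 0.37  0.8  -0.67]
wrist silencer_tip 0.83 [411. 256.]
wrist silencer_tip 0.67 [315. 251.]
wrist silencer_center 0.97 [431. 288.]
wrist silencer_center 0.74 [320. 298.]
wrist silencer_center 0.73 [316. 251.]
wrist silencer_center 0.58 [365. 376.]
scene silencer_tip 0.96 [484. 256.]
scene silencer_tip 0.96 [455. 277.]
scene silencer_tip 0.59 [422. 286.]
scene silencer_center 0.94 [462. 235.]
scene silencer_center 0.68 [232. 317.]
scene silencer_center 0.66 [491. 217.]
```

View pics/c3.png

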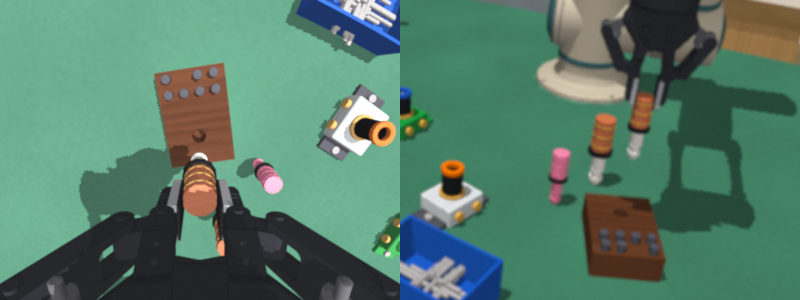

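The silencer is gripped upright, tip at wrist (315,251), and the hole is empty. Carrying it towards the blue fitting, stopping about 8 cm short for a closer look.

servo_tool(
  increments=[
    [-0.3,3,0,0,0,0,1],
    [-0.3,4,0,0,0,0,1],
    [-0.3,4,0,0,0,0,1],
    [-0.3,4,0,0,0,0,1],
    [-0.3,4,0,0,0,0,1],
  ],
)

```text
clock: 7.05
position: [0.5078, 0.0006, 0.1868]
ee_rot: [0.0, 0.993, 0.118, 0.0]
contact_force: [1.2, 0.4, -1.3]
width: 0.0214
gripper_force: 58.9
```

servo_tool(
  increments=[
    [-0.3,4,0,0,0,0,1],
    [-0.3,4,0,0,0,0,1],
    [-0.3,4,0,0,0,0,1],
    [-0.3,3,0,0,0,0,1],
    [-0.3,2,0,0,0,0,1],
  ],
)

```text
clock: 7.55
position: [0.5333, -0.1693, 0.1865]
ee_rot: [0.0, 0.993, 0.117, 0.0]
contact_force: [-0.2, 0.3, -0.6]
width: 0.0212
gripper_force: 58.9
```

servo_tool(
  increments=[
    [0,0,0,0,0,0,1],
    [0,0,0,0,0,0,1],
    [0,0,0,0,0,0,1],
    [0,0,0,0,0,0,1],
    [0,0,0,0,0,0,1],
  ],
)

```text
clock: 8.05
position: [0.5329, -0.1657, 0.1869]
ee_rot: [-0.0, 0.993, 0.119, 0.0]
contact_force: [-0.2, -0.6, -0.8]
width: 0.0212
gripper_force: 59.0
```

```bash
python3 - <<'E'
from h import *
todo(.547,-.245,.1875)
zt=manip.get_state()["position"][2]-.0595
rays={}
for c in("wrist","scene","top"):
    cal=optics.get_calibration(c);im=optics.get_image(c);cv2.imwrite(f"pics/{c}4.png",im[...,::-1])
    for l,z in(("silencer_tip",zt),("silencer_center",zt+.068),("blue_mouth",.075)):
        for r in finder.tip_of(l,c)[:4]:print(c,l,round(r["p"],2),np.round(r["at"]),np.round(atz(c,r["at"],z,cal),4))
a=cv2.imread("pics/wrist4.png");b=cv2.imread("pics/scene4.png")
cv2.imwrite("pics/c4.png",np.hstack([cv2.resize(a,(480,360)),b[80:440,130:450]]))
E
```

```text
clock 8.05 pos [ 0.5329 -0.1657  0.1869] togo cm tool [-0.5   8.04 -0.06] tilt/yaw xaxis [0.972 0.236 0.   ] zaxis [ 1.e-04  0.e+00 -1.e+00] F [-0.18 -0.6  -0.84]
wrist silencer_tip 0.96 [317. 254.] [ 0.5292 -0.1652  0.1274]
wrist silencer_tip 0.95 [ 25. 295.] [0.4528 0.0225 0.1274]
wrist silencer_tip 0.65 [ 56. 231.] [0.5046 0.0009 0.1274]
wrist silencer_center 0.78 [318. 297.] [ 0.5322 -0.1656  0.1954]
wrist silencer_center 0.7 [  5. 253.] [ 0.5184 -0.0213  0.1954]
wrist blue_mouth 0.86 [338. 406.] [ 0.3759 -0.2219  0.075 ]
wrist blue_mouth 0.72 [425. 242.] [ 0.541  -0.2482  0.075 ]
wrist blue_mouth 0.16 [550. 245.] [ 0.5628 -0.3474  0.075 ]
scene silencer_tip 0.95 [421. 286.] [0.6129 0.1309 0.1274]
scene silencer_tip 0.88 [457. 278.] [0.5657 0.1702 0.1274]
scene silencer_tip 0.63 [281. 217.] [ 0.5399 -0.1626  0.1274]
scene silencer_center 0.98 [461. 237.] [0.5654 0.1646 0.1954]
scene silencer_center 0.94 [280. 180.] [ 0.5339 -0.1667  0.1954]
scene silencer_center 0.72 [429. 260.] [0.6449 0.1457 0.1954]
scene blue_mouth 0.93 [154. 264.] [ 0.7176 -0.3098  0.075 ]
scene blue_mouth 0.87 [246. 232.] [ 0.5445 -0.2433  0.075 ]
scene blue_mouth 0.79 [306. 205.] [ 0.3843 -0.206   0.075 ]
top silencer_tip 0.62 [374. 247.] [ 0.5408 -0.1758  0.1274]
top silencer_center 0.6 [228. 336.] [0.3684 0.0996 0.1954]
top silencer_center 0.56 [242. 299.] [0.4346 0.0753 0.1954]
top silencer_center 0.44 [376. 243.] [ 0.5341 -0.1705  0.1954]
top blue_mouth 0.69 [405. 247.] [ 0.5495 -0.2459  0.075 ]
top blue_mouth 0.63 [307. 251.] [ 0.5455 -0.0408  0.075 ]
```

View pics/c4.png

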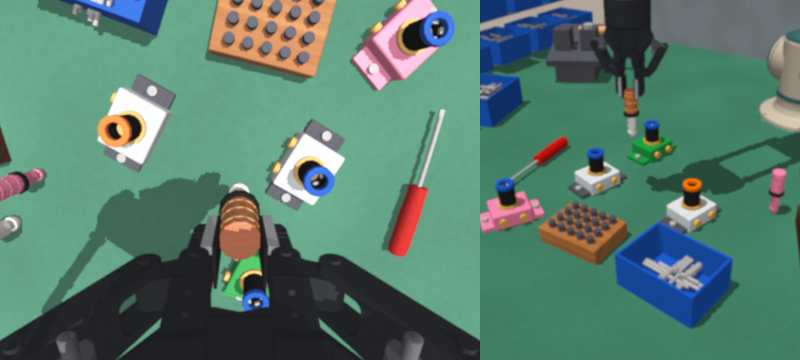

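The wrist view shows the blue collar of the white block at (425,241), so the mouth is at about (0.544, -0.247). The held stem tip is at (317,254). I'll move above the mouth and stop about 10 mm over it for a check.

servo_tool(
  increments=[
    [-0.2,2.2,0,0,0,0,1],
    [-0.2,2.5,0,0,0,0,1],
    [-0.2,2,0,0,0,0,1],
    [-0.2,1.5,1,0,0,0,1],
    [0,0,1.5,0,0,0,1],
  ],
)

```text
clock: 9.15
position: [0.5452, -0.2511, 0.1616]
ee_rot: [0.001, 0.993, 0.117, 0.001]
contact_force: [0.3, 0.7, 0.0]
width: 0.0214
gripper_force: 59.0
```

servo_tool(
  increments=[
    [0,0,1,0,0,0,1],
    [0,0,0.5,0,0,0,1],
    [0,0,0,0,0,0,1],
    [0,0,0,0,0,0,1],
    [0,0,0,0,0,0,1],
  ],
)

```text
clock: 9.65
position: [0.5449, -0.2482, 0.1475]
ee_rot: [0.0, 0.993, 0.118, 0.001]
contact_force: [-0.3, -0.7, -0.4]
width: 0.0216
gripper_force: 59.0
```

```bash
python3 - <<'E'
from h import *
todo(.544,-.247,.147)
zt=manip.get_state()["position"][2]-.0595
ims={}
for c in("wrist","scene","top"):
    cal=optics.get_calibration(c);im=optics.get_image(c);ims[c]=im[...,::-1]
    for l,z in(("silencer_tip",zt),("silencer_center",zt+.068),("blue_mouth",.075)):
        for r in finder.tip_of(l,c)[:6]:
            p=atz(c,r["at"],z,cal)
            if np.hypot(p[0]-.544,p[1]+.247)<.03:print(c,l,round(r["p"],2),np.round(r["at"],1),np.round(p,4))
g=lambda c,x,y,w:cv2.resize(ims[c][y:y+w*3//4,x:x+w],(400,300),interpolation=cv2.INTER_CUBIC)
cv2.imwrite("pics/c5.png",np.vstack([np.hstack([g("wrist",220,150,240),g("scene",186,140,130)]),np.hstack([g("top",345,200,120),g("wrist",0,0,640)])]))
E
```

```text
clock 9.65 pos [ 0.5449 -0.2482  0.1475] togo cm tool [-0.06 -0.14  0.05] tilt/yaw xaxis [0.972 0.235 0.001] zaxis [ 1.3e-03 -8.0e-04 -1.0e+00] F [-0.3  -0.7  -0.36]
wrist silencer_tip 0.62 [317.4 249.5] [ 0.5444 -0.2475  0.088 ]
wrist silencer_tip 0.59 [317.  246.9] [ 0.546  -0.2468  0.088 ]
wrist silencer_center 0.77 [320.2 298.1] [ 0.544  -0.2491  0.156 ]
wrist blue_mouth 0.87 [320.4 246.2] [ 0.5429 -0.2498  0.075 ]
scene silencer_tip 0.65 [245.4 226.4] [ 0.5468 -0.2423  0.088 ]
scene silencer_center 0.56 [239.7 194.6] [ 0.5516 -0.2455  0.156 ]
scene blue_mouth 0.97 [245.9 232.7] [ 0.5479 -0.2414  0.075 ]
top silencer_tip 0.5 [411.1 246.9] [ 0.5476 -0.2559  0.088 ]
top silencer_center 0.58 [414.6 240.2] [ 0.5468 -0.2509  0.156 ]
top blue_mouth 0.5 [404.8 246.8] [ 0.5507 -0.2452  0.075 ]
```

View pics/c5.png

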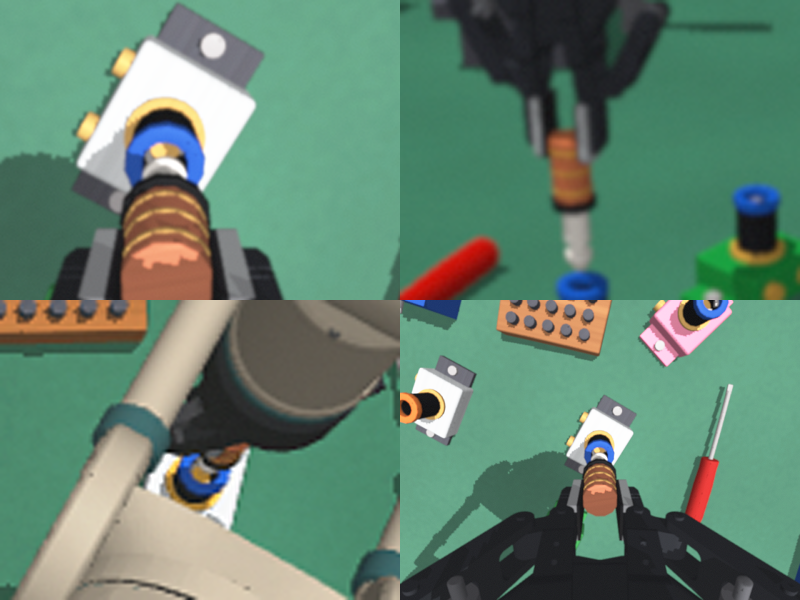

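Wrist crop: the stem is in line with the collar in columns (both about 165 in the crop). The mouth is at wrist (320,246) and the tip is within about 2 mm of its axis, inside the taper's capture range. Descending gently.

servo_tool(
  increments=[
    [-0.1,0.1,0,0,0,0,1],
    [0,0,0.4,0,0,0,1],
    [0,0,0.4,0,0,0,1],
    [0,0,0.4,0,0,0,1],
    [0,0,0.3,0,0,0,1],
  ],
  squeeze=80,
)

```text
clock: 10.75
position: [0.5434, -0.2493, 0.1311]
ee_rot: [-0.0, 0.993, 0.118, -0.0]
contact_force: [-0.4, 0.4, -0.6]
width: 0.0206
gripper_force: 78.4
```

servo_tool(
  increments=[
    [0,0,0.1,0,0,0,1],
    [0,0,0.1,0,0,0,1],
    [0,0,0.1,0,0,0,1],
    [0,0,0.1,0,0,0,1],
    [0,0,0,0,0,0,1],
  ],
)

```text
clock: 11.25
position: [0.5437, -0.2494, 0.1278]
ee_rot: [0.0, 0.993, 0.118, -0.0]
contact_force: [-0.5, -0.8, -1.3]
width: 0.0208
gripper_force: 78.4
```

servo_tool(
  increments=[
    [0,0,0.1,0,0,0,1],
    [0,0,0.1,0,0,0,1],
    [0,0,0.1,0,0,0,1],
    [0,0,0.1,0,0,0,1],
    [0,0,0,0,0,0,1],
  ],
)

```text
clock: 11.75
position: [0.5436, -0.2494, 0.1236]
ee_rot: [-0.0, 0.993, 0.118, -0.0]
contact_force: [0.1, 0.1, 0.2]
width: 0.0203
gripper_force: 78.4
```

servo_tool(
  increments=[
    [0,0,0.1,0,0,0,1],
    [0,0,0.1,0,0,0,1],
    [0,0,0.1,0,0,0,1],
    [0,0,0,0,0,0,1],
    [0,0,0,0,0,0,1],
  ],
)

```text
clock: 12.25
position: [0.5437, -0.2495, 0.1208]
ee_rot: [0.0, 0.993, 0.118, -0.0]
contact_force: [0.6, -0.2, -0.4]
width: 0.0206
gripper_force: 78.4
```

servo_tool(
  increments=[
    [0,0,0.1,0,0,0,1],
    [0,0,0.1,0,0,0,1],
    [0,0,0.1,0,0,0,1],
    [0,0,0,0,0,0,1],
    [0,0,0,0,0,0,1],
  ],
)

```text
clock: 12.75
position: [0.5437, -0.2495, 0.1178]
ee_rot: [0.0, 0.993, 0.118, -0.0]
contact_force: [-0.7, 0.5, -1.2]
width: 0.0207
gripper_force: 78.4
```

servo_tool(
  increments=[
    [0,0,0.1,0,0,0,1],
    [0,0,0.1,0,0,0,1],
    [0,0,0,0,0,0,1],
    [0,0,0,0,0,0,1],
    [0,0,0,0,0,0,1],
  ],
)

```text
clock: 13.25
position: [0.5437, -0.2495, 0.1158]
ee_rot: [0.0, 0.993, 0.118, 0.0]
contact_force: [0.1, 0.3, -1.1]
width: 0.0205
gripper_force: 78.4
```

servo_tool(
  increments=[
    [0,0,0.1,0,0,0,1],
    [0,0,0.1,0,0,0,1],
    [0,0,0,0,0,0,1],
    [0,0,0,0,0,0,1],
    [0,0,0,0,0,0,1],
  ],
)

```text
clock: 13.75
position: [0.5437, -0.2495, 0.1138]
ee_rot: [0.0, 0.993, 0.118, -0.0]
contact_force: [0.4, -0.1, -0.6]
width: 0.0202
gripper_force: 78.4
```

servo_tool(
  increments=[
    [0,0,0.1,0,0,0,1],
    [0,0,0.1,0,0,0,1],
    [0,0,0,0,0,0,1],
    [0,0,0,0,0,0,1],
    [0,0,0,0,0,0,1],
  ],
)

```text
clock: 14.25
position: [0.5436, -0.2493, 0.1118]
ee_rot: [-0.0, 0.993, 0.118, -0.0]
contact_force: [-0.4, 1.0, 1.6]
width: 0.0207
gripper_force: 78.9
```

servo_tool(
  increments=[
    [0,0,0.1,0,0,0,1],
    [0,0,0,0,0,0,1],
    [0,0,0,0,0,0,1],
    [0,0,0,0,0,0,1],
    [0,0,0,0,0,0,1],
  ],
)

```text
clock: 14.75
position: [0.5438, -0.2495, 0.111]
ee_rot: [0.0, 0.993, 0.118, 0.0]
contact_force: [-0.5, 2.0, 2.0]
width: 0.0204
gripper_force: 79.1
```

servo_tool(
  increments=[
    [0,0,0.1,0,0,0,1],
    [0,0,0,0,0,0,1],
    [0,0,0,0,0,0,1],
    [0,0,0,0,0,0,1],
    [0,0,0,0,0,0,1],
  ],
)

```text
clock: 15.25
position: [0.5438, -0.2496, 0.1099]
ee_rot: [0.0, 0.993, 0.118, 0.0]
contact_force: [-1.0, 1.5, 3.4]
width: 0.0205
gripper_force: 79.2
```

servo_tool(
  increments=[
    [0,0,0.1,0,0,0,1],
    [0,0,0.1,0,0,0,1],
    [0,0,0,0,0,0,1],
    [0,0,0,0,0,0,1],
    [0,0,0,0,0,0,1],
  ],
)

```text
clock: 15.75
position: [0.5439, -0.2496, 0.1081]
ee_rot: [0.0, 0.993, 0.118, 0.0]
contact_force: [-0.8, -0.3, 4.5]
width: 0.0201
gripper_force: 79.5
```

servo_tool(
  increments=[
    [0,0,0.1,0,0,0,1],
    [0,0,0,0,0,0,1],
    [0,0,0,0,0,0,1],
    [0,0,0,0,0,0,1],
    [0,0,0,0,0,0,1],
  ],
)

```text
clock: 16.25
position: [0.5436, -0.2496, 0.1065]
ee_rot: [0.0, 0.993, 0.118, -0.0]
contact_force: [0.3, -0.4, 1.0]
width: 0.0203
gripper_force: 79.0
```

servo_tool(
  increments=[
    [0,0,0.1,0,0,0,1],
    [0,0,0,0,0,0,1],
    [0,0,0.1,0,0,0,1],
    [0,0,0,0,0,0,1],
    [0,0,0,0,0,0,1],
  ],
)

```text
clock: 16.75
position: [0.5436, -0.2495, 0.1046]
ee_rot: [-0.0, 0.993, 0.118, -0.0]
contact_force: [-0.3, -0.0, 1.4]
width: 0.0206
gripper_force: 79.0
```

servo_tool(
  increments=[
    [0,0,0.1,0,0,0,1],
    [0,0,0,0,0,0,1],
    [0,0,0,0,0,0,1],
    [0,0,0,0,0,0,1],
    [0,0,0,0,0,0,1],
  ],
)

```text
clock: 17.25
position: [0.5437, -0.2495, 0.1037]
ee_rot: [0.0, 0.993, 0.118, -0.0]
contact_force: [-0.1, -0.1, 1.6]
width: 0.0201
gripper_force: 79.0
```

servo_tool(
  increments=[
    [0,0,0.1,0,0,0,1],
    [0,0,0,0,0,0,1],
    [0,0,0,0,0,0,1],
    [0,0,0,0,0,0,1],
    [0,0,0,0,0,0,1],
  ],
)

```text
clock: 17.75
position: [0.5437, -0.2495, 0.1028]
ee_rot: [0.0, 0.993, 0.118, -0.0]
contact_force: [0.6, 0.8, 0.0]
width: 0.0204
gripper_force: 79.0
```

servo_tool(
  increments=[
    [0,0,0.1,0,0,0,1],
    [0,0,0,0,0,0,1],
    [0,0,0,0,0,0,1],
    [0,0,0,0,0,0,1],
    [0,0,0,0,0,0,1],
  ],
)

```text
clock: 18.25
position: [0.5437, -0.2495, 0.1017]
ee_rot: [0.0, 0.993, 0.118, -0.0]
contact_force: [-0.3, -0.5, 1.2]
width: 0.0204
gripper_force: 79.0
```

servo_tool(
  increments=[
    [0,0,0.1,0,0,0,1],
    [0,0,0,0,0,0,1],
    [0,0,0,0,0,0,1],
    [0,0,0,0,0,0,1],
    [0,0,0,0,0,0,1],
  ],
)

```text
clock: 18.75
position: [0.5435, -0.2493, 0.1006]
ee_rot: [-0.0, 0.993, 0.118, -0.0]
contact_force: [-0.2, 0.8, -1.1]
width: 0.0205
gripper_force: 78.8
```

servo_tool(
  increments=[
    [0,0,0.1,0,0,0,1],
    [0,0,0,0,0,0,1],
    [0,0,0,0,0,0,1],
    [0,0,0,0,0,0,1],
    [0,0,0,0,0,0,1],
  ],
)

```text
clock: 19.25
position: [0.5436, -0.2494, 0.0997]
ee_rot: [-0.0, 0.993, 0.118, -0.0]
contact_force: [-0.5, 1.5, -0.9]
width: 0.0206
gripper_force: 78.9
```

servo_tool(
  increments=[
    [0,0,0.05,0,0,0,1],
    [0,0,0,0,0,0,1],
    [0,0,0,0,0,0,1],
    [0,0,0,0,0,0,1],
    [0,0,0,0,0,0,1],
  ],
)

```text
clock: 19.75
position: [0.5437, -0.2495, 0.0993]
ee_rot: [0.0, 0.993, 0.118, 0.0]
contact_force: [-0.2, 1.4, -0.1]
width: 0.0207
gripper_force: 78.9
```

servo_tool(
  increments=[
    [0,0,0.05,0,0,0,1],
    [0,0,0,0,0,0,1],
    [0,0,0,0,0,0,1],
    [0,0,0,0,0,0,1],
    [0,0,0,0,0,0,1],
  ],
)

```text
clock: 20.25
position: [0.5438, -0.2495, 0.099]
ee_rot: [0.0, 0.993, 0.118, 0.0]
contact_force: [-0.9, 1.9, 1.8]
width: 0.0206
gripper_force: 79.0
```

servo_tool(
  increments=[
    [0,0,0.05,0,0,0,1],
    [0,0,0,0,0,0,1],
    [0,0,0,0,0,0,1],
    [0,0,0,0,0,0,1],
    [0,0,0,0,0,0,1],
  ],
)

```text
clock: 20.75
position: [0.544, -0.2495, 0.099]
ee_rot: [0.0, 0.993, 0.118, 0.0]
contact_force: [-1.1, 2.1, 5.0]
width: 0.0205
gripper_force: 79.4
```

servo_tool(
  increments=[
    [0,0,0.05,0,0,0,1],
    [0,0,0,0,0,0,1],
    [0,0,0,0,0,0,1],
    [0,0,0,0,0,0,1],
    [0,0,0,0,0,0,1],
  ],
)

```text
clock: 21.25
position: [0.5441, -0.2495, 0.0989]
ee_rot: [0.0, 0.993, 0.118, 0.001]
contact_force: [-1.0, 2.7, 7.5]
width: 0.0205
gripper_force: 79.7
```

servo_tool(
  increments=[
    [0,0,0.05,0,0,0,1],
    [0,0,0.05,0,0,0,1],
    [0,0,0,0,0,0,1],
    [0,0,0,0,0,0,1],
    [0,0,0,0,0,0,1],
  ],
)

```text
clock: 21.75
position: [0.5444, -0.2495, 0.0989]
ee_rot: [0.001, 0.993, 0.118, 0.001]
contact_force: [-2.1, 3.2, 11.5]
width: 0.0208
gripper_force: 80.1
```

servo_tool(
  increments=[
    [0,0,0.05,0,0,0,1],
    [0,0,0,0,0,0,1],
    [0,0,0,0,0,0,1],
    [0,0,0,0,0,0,1],
    [0,0,0,0,0,0,1],
  ],
)

```text
clock: 22.25
position: [0.5445, -0.2495, 0.0987]
ee_rot: [0.001, 0.993, 0.118, 0.001]
contact_force: [-1.6, 2.7, 13.0]
width: 0.0201
gripper_force: 80.4
```

It snapped in about 1.5 mm above a hard stop, and the stop now holds at 13 N. One last firm push, then the pull.

servo_tool(
  increments=[
    [0,0,0.05,0,0,0,1],
    [0,0,0,0,0,0,1],
    [0,0,0,0,0,0,1],
    [0,0,0,0,0,0,1],
    [0,0,0,0,0,0,1],
  ],
)

```text
clock: 22.75
position: [0.5447, -0.2495, 0.0987]
ee_rot: [0.001, 0.993, 0.118, 0.002]
contact_force: [-2.5, 3.5, 16.0]
width: 0.0206
gripper_force: 80.6
```

servo_tool(
  increments=[
    [0,0,-0.1,0,0,0,1],
    [0,0,-0.1,0,0,0,1],
    [0,0,-0.1,0,0,0,1],
    [0,0,-0.1,0,0,0,1],
    [0,0,-0.1,0,0,0,1],
  ],
)

```text
clock: 23.25
position: [0.5434, -0.2495, 0.1002]
ee_rot: [-0.0, 0.993, 0.118, -0.0]
contact_force: [-1.0, 0.7, -0.6]
width: 0.0205
gripper_force: 78.8
```

servo_tool(
  increments=[
    [0,0,-0.1,0,0,0,1],
    [0,0,-0.1,0,0,0,1],
    [0,0,0,0,0,0,1],
    [0,0,0,0,0,0,1],
    [0,0,0,0,0,0,1],
  ],
)

```text
clock: 23.75
position: [0.5431, -0.2493, 0.1018]
ee_rot: [-0.0, 0.993, 0.118, -0.001]
contact_force: [-0.5, -0.0, -11.1]
width: 0.0205
gripper_force: 78.7
```

Locked: 11 N of upward pull with the fitting lifting. Raising another 4 mm and holding.

servo_tool(
  increments=[
    [0,0,-0.1,0,0,0,1],
    [0,0,-0.1,0,0,0,1],
    [0,0,-0.1,0,0,0,1],
    [0,0,-0.1,0,0,0,1],
    [0,0,0,0,0,0,1],
  ],
)

```text
clock: 24.25
position: [0.5433, -0.2492, 0.1064]
ee_rot: [-0.0, 0.993, 0.118, -0.0]
contact_force: [0.5, -0.0, -15.7]
width: 0.0204
gripper_force: 78.8
```

servo_tool(
  increments=[
    [0,0,0,0,0,0,1],
    [0,0,0,0,0,0,1],
    [0,0,0,0,0,0,1],
    [0,0,0,0,0,0,1],
    [0,0,0,0,0,0,1],
  ],
)

```text
clock: 24.75
position: [0.5434, -0.2492, 0.1066]
ee_rot: [-0.0, 0.993, 0.118, -0.0]
contact_force: [-0.4, -0.6, -16.3]
width: 0.0205
gripper_force: 78.9
```

servo_tool(
  increments=[
    [0,0,0.1,0,0,0,1],
    [0,0,0.15,0,0,0,1],
    [0,0,0.15,0,0,0,1],
    [0,0,0.15,0,0,0,1],
    [0,0,0.1,0,0,0,1],
  ],
)

```text
clock: 25.25
position: [0.5439, -0.2493, 0.1008]
ee_rot: [0.0, 0.993, 0.118, 0.0]
contact_force: [-1.7, 1.6, -6.1]
width: 0.0207
gripper_force: 79.9
```

servo_tool(
  increments=[
    [0,0,0.1,0,0,0,1],
    [0,0,0,0,0,0,1],
    [0,0,0,0,0,0,1],
    [0,0,0,0,0,0,1],
    [0,0,0,0,0,0,1],
  ],
)

```text
clock: 25.75
position: [0.5443, -0.2496, 0.1004]
ee_rot: [0.0, 0.993, 0.118, 0.001]
contact_force: [-1.5, 3.3, 1.4]
width: 0.0204
gripper_force: 80.7
```

servo_tool(
  increments=[
    [0,0,0.05,0,0,0,1],
    [0,0,0,0,0,0,1],
    [0,0,0,0,0,0,1],
    [0,0,0,0,0,0,1],
    [0,0,0,0,0,0,1],
  ],
)

```text
clock: 26.25
position: [0.544, -0.2496, 0.099]
ee_rot: [0.0, 0.993, 0.118, 0.0]
contact_force: [-1.3, 3.3, 2.9]
width: 0.0199
gripper_force: 80.7
```

Seated at 0.099 again, no slip. Releasing and retreating.

servo_tool(
  increments=[
    [0,0,-0.05,0,0,0,0.2],
    [0,0,0,0,0,0,0],
    [0,0,0,0,0,0,-0.5],
    [0,0,0,0,0,0,-1],
    [0,0,0,0,0,0,-1],
  ],
)

```text
clock: 26.75
position: [0.5439, -0.2498, 0.0993]
ee_rot: [0.0, 0.993, 0.118, 0.0]
contact_force: [-0.2, 0.4, -0.2]
width: 0.0835
gripper_force: 0.0
```

servo_tool(
  increments=[
    [0,0,0,0,0,0,-1],
    [0,0,-1,0,0,0,-1],
    [0,0,-2.5,0,0,0,-1],
    [0,0,-3,0,0,0,-1],
    [0,0,-3,0,0,0,-1],
  ],
)

```text
clock: 27.25
position: [0.5436, -0.2494, 0.1959]
ee_rot: [0.0, 0.993, 0.118, 0.0]
contact_force: [1.1, -0.1, -0.7]
width: 0.0854
gripper_force: 0.0
```

servo_tool(
  increments=[
    [0,0,-1,0,0,0,-1],
    [-3,0,0,0,0,0,-1],
    [-3,0,0,0,0,0,-1],
    [0,0,0,0,0,0,-1],
    [0,0,0,0,0,0,-1],
  ],
)

```text
clock: 27.75
position: [0.485, -0.2635, 0.2042]
ee_rot: [-0.0, 0.993, 0.118, 0.0]
contact_force: [0.9, -0.1, 0.2]
width: 0.0853
gripper_force: 0.0
```

```bash
python3 - <<'E'
from h import *
a=optics.get_image("wrist")[...,::-1];b=optics.get_image("scene")[...,::-1]
cv2.imwrite("pics/c6.png",np.hstack([cv2.resize(a,(400,300)),cv2.resize(b[140:290,150:350],(400,300))]))
cal=optics.get_calibration("wrist")
for l,z in(("silencer_center",.107),):
  for c in("wrist","scene"):
    for r in finder.tip_of(l,c)[:4]:print(c,round(r["p"],2),np.round(r["at"]),np.round(atz(c,r["at"],z),4))
todo(0.5,-.25,.2)
E
```

```text
wrist 0.78 [316. 150.] [ 0.5425 -0.2479  0.107 ]
scene 0.71 [241. 216.] [ 0.5466 -0.2508  0.107 ]
scene 0.7 [429. 261.] [0.5113 0.1095 0.107 ]
clock 27.95 pos [ 0.4861 -0.2634  0.204 ] togo cm tool [ 1.67 -0.98  0.4 ] tilt/yaw xaxis [0.972 0.235 0.   ] zaxis [ 1.e-04  1.e-04 -1.e+00] F [0.28 0.53 1.09]
```

View pics/c6.png

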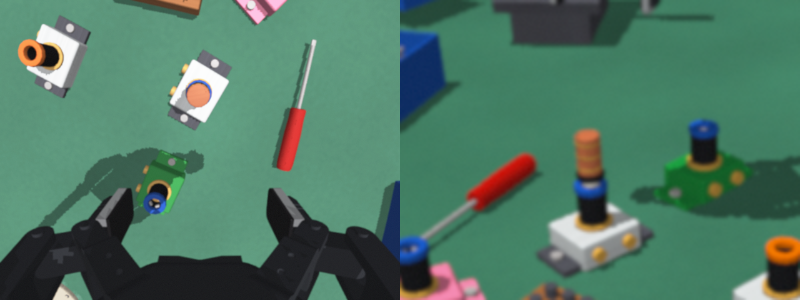

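The silencer stands upright in the blue-collared fitting (wrist (316,150)), and the gripper is clear with nothing disturbed.

```bash
python3 -c "
from rig import manip
print(manip.sign_off())"
```

```text
the job is handed in; nothing more can be done
None
```

The silencer is locked upright in the blue-collared fitting. It bottomed at a measured 16 N, and the pull lifted the fitting about 6 mm (16 N) for about half a second. I lowered it, released it and handed in the job at about 28 s, with nothing else disturbed.

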